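# Put the round diya back on its stand, click the slide home and lower the snuffer

## Task

Put the round diya away on the steel diya stand: gently set it upright in the ring of the pulled-out lamp slide and let go of it, then push the slide in under the hood, smoothly so the diya stays seated, until its spring catch snaps in and the slide stays fully home. Then press the snuffer lever all the way down so that its cap is over the diya, and leave the other things on the table alone.

Things in the scene. Friction and masses are not known exactly. Their poses are not given: they have to be found in the camera images.
- stand: Polished steel diya stand, fixed to the table. Origin: centre of the underside of its base tray (250 mm along its x, 180 mm along its y, 8 mm thick, 4 mm bead on the edge). Its +x axis is the direction in which the lamp slide is pushed in, roughly away from the robot. Two columns of 10 mm diameter at stand x +104, y +-41 mm carry the hood.
- hood (a point): Centre of the flat underside of the stand's round domed hood: stand x +60, y 0, 190 mm above the table; radius 64 mm, finial top at 248 mm. With the slide home the hood overhangs its front lip by 24 mm towards the robot, so an upright gripper cannot follow the lip in: for the last 60 mm lean the tool back about 30 degrees, fingertips foremost under the hood.
- round_diya: The diya to put away: loose, empty, glazed ceramic, 140 g, plain round bowl without spout, 66 mm across, 38 mm high, with a brass wick tube (8 mm diameter) upright in its middle to 46 mm. Origin: centre of its underside. Foot 48 mm across; the outer wall is upright (66 mm across) from 24 to 38 mm above the underside: grasp there. Yaw does not matter.
- seat (a point): Centre of the ring on the lamp slide, on the plate's top face 21 mm above the table; moves with the slide, axes as the stand's. Ring inside 54 mm across at the bottom, 62 mm at its top 8 mm up, outside 68 mm; the diya's foot sits in it, its origin at this point. Stand x -65 with the slide out, +60 mm home. Plate 70 mm wide, reaching 40 mm towards the robot and 38 mm beyond.
- lip (a point): Middle of the outer (robot-side) face of the slide's upturned front lip, the face to push on: 64 mm wide along stand y, from 16 to 45 mm above the table. This point is 33 mm above the table and 40 mm from the ring's centre towards the robot.
- catch (a point): Nose of the slide's spring catch, a sprung ball in a fixed block 26 x 18 x 18 mm beside the slide at stand x +27, y -52 mm, block top 26 mm above the table. A nib on the slide's edge has to pass the ball; nothing here is touched by hand.
- slide (a joint): Travel of the lamp slide along stand +x in m: 0 out, 0.125 home at its end stop; starts 0 to 15 mm in. Friction about 1 N, stays where left. From 0.115 the catch resists, 7 to 10 N of push; past about 0.121 it snaps, draws the slide to 0.125 and holds it there against a pull of about 4 N. Stopped short of that in the catch, the slide does not stay home.
- snuffer (a joint): Angle of the snuffer lever in rad: 0 down on its stop, raised to 0.34 to 0.40 at the start. Friction hinge, stays where left; 1 to 2 N at the thumb plate moves it. An 8 mm rod runs from the hinge under the hood towards stand -y, with a bell cap 78 mm along. Down, the cap's rim (42 mm across) is 62 mm above the table, 3 mm over the diya's rim. With it down first the diya cannot slide in.
- thumb (a point): Centre of the top face of the round thumb plate (30 mm diameter, 10 mm thick) at the lever's free end, clear of the hood's edge. Relative to the hinge it is 210 mm towards stand -y and 37 mm up when the lever is down (then stand x +60, y -132 mm, 117 mm above the table). Press it down along its arc about the hinge.
- snuffer_hinge (a point): Hinge of the snuffer lever: stand x +60, y +78 mm, 80 mm above the table, axis along stand x. The point is fixed to the stand (the point's own axes turn with the lever).
- spout_diya: Another, larger glazed diya, 92 mm across and 34 mm high, with a pinched spout; loose, to be left alone. It and the round diya stand one on each side of the stand, either way round. Origin: centre of its underside.
- glass_bowl: Loose glass bowl, 110 mm across, 55 mm high, not to be moved. Origin: centre of its underside.
- spice_box: Loose plastic spice box 60 x 60 x 64 mm with a round twist cap, not to be moved. Origin: centre of its underside.
- conch: Loose white ceramic conch figurine on a plinth, about 115 mm long, 67 mm high, not to be moved. Origin: centre of its underside.
Things that resemble listed ones, but are neither listed nor needed, are in the scene too. Leave any turquoise look-alike of the round_diya alone.

How it is judged:
On the way, in this order (a step that is already met when the one before it is completed fails the run):
1. the round diya stands in the ring of the slide, released, before the slide is pushed home (horizontal distance between round_diya and seat below 0.005 m and z of round_diya in the frame of seat below 0.003 m and angle between round_diya's own z axis and vertical below 0.06 rad and contact force between the fingers and round_diya below 0.3 N and value of joint slide below 0.11 m), for 0.2 s.
2. the slide is home with its catch snapped in, the diya still seated, while the snuffer is still raised (value of joint slide above 0.1225 m and value of joint snuffer above 0.15 rad and horizontal distance between round_diya and seat below 0.005 m and z of round_diya in the frame of seat below 0.003 m), for 0.2 s.
At the end, for the whole second after the job is handed in: Slide home behind its catch (over 122.5 of 125 mm), round diya at rest in the ring (within 5 mm of centre, under 3 mm above the plate, tilt under 0.06 rad), snuffer down (under 0.04 rad), spout diya, bowl, spice box and conch within 20 mm of their starts (value of joint slide above 0.1225 m and value of joint snuffer below 0.04 rad and horizontal distance between round_diya and seat below 0.005 m and z of round_diya in the frame of seat below 0.003 m and angle between round_diya's own z axis and vertical below 0.06 rad and linear speed of round_diya below 0.02 m/s and distance of each of spout_diya, glass_bowl, spice_box, conch from where it was at the start of the episode below 0.02 m); the robot touches nothing.
It fails at once if the round diya is dropped or shoved: out of the fingers it moves faster than 0.6 m/s (contact force between the fingers and round_diya below 0.1 N and linear speed of round_diya above 0.6 m/s).
It fails at once if the round diya is tipped over (more than 0.7 rad) (angle between round_diya's own z axis and vertical above 0.7 rad).
It fails at once if another thing on the table is displaced by more than 30 mm (distance of any of spout_diya, glass_bowl, spice_box, conch from where it was at the start of the episode above 0.03 m).
It also fails if it takes over 67 s, if anything falls off the work surface, if the arm or the gripper's body presses on something with over 40 N, if the wrist force passes 120 N, or if a joint passes its speed limit or range.

## Robot

A 7-joint arm with a two-finger parallel gripper is mounted at the origin on the work surface. World frame = base frame: x ahead of the robot, y to its left, z up, the work surface at z = 0. Lengths are in m, angles in rad, forces in N, time in s.
With the tool pointing down it reaches from about 0.35 to 0.775 m from the base axis. Payload 3.1 kg.
Tool frame: the origin (TCP) lies between the finger pads; the fingertips stand 17 mm ahead of it and the grasp point (between the pads) lies 2 mm behind it; z points along the fingers, y is the line along which they close (so a half turn about z gives the same grasp; the last joint's range is limited). The gripper opens to 85 mm and grips with 20 to 120 N. Pads are 22 mm wide; open, the fingers measure 114 mm over their backs; the gripper's body (76 mm by 85 mm) begins 54 mm behind the grasp point. The pads swing forward as they close: fully open they stand 13 mm farther back than shut.
Start: joints at [-1.191, 0.311, 0.014, 1.512, -0.004, 1.319, -0.027], TCP at [0.225, 0.502, 0.248] pointing down, gripper open.
Joint ranges: [-2.7, 2.7], [-0.3, 1.91], [-1.27, 1.3], [0.12, 2.57], [-1.44, 4.58], [0.2, 2.03], [-3.05, 3.05]. Speed limits (rad/s): [2.79, 2.79, 3.14, 3.14, 3.14, 3.14, 3.14].

## Interface

Orientations are given as a rotation vector (axis times angle).
In Python, from rig import monitor, cams, ticket gives the robot as it stands.
- The arm moves only by the tool arm_command, never from a script. Its argument "rows" is a list of rows, each a list of 4 numbers: the shift along the world's x, y, z in units of 0.03 m (1.0 is 0.03 m), then the turn about the world's z in units of 6 degrees (1.0 is 6 degrees). In form: [[dx, dy, dz, turn], ...]. A call has 1 to 5 rows; each row shifts and turns the commanded pose from where the row before left it; what a row does not reach is not made up. A row lasts 1/10 s, in which the tool goes at most 50 mm and 8.59 degrees, less where a joint would pass 70% of its speed; a pose out of reach is approached as far as the arm can. A call with a number of a shift or a turn outside -1 to 1 is refused whole. A call with a gripper value outside its range is refused whole. "gripper" is the closure, from -1 (fully open) to 1 (shut), set as the call begins (left out, the last holds). The fingers move at their own pace and stop on an object; "grip_force" is the grip in N (left out, the last holds). Time passes only in rows, so rows that do not move let the fingers close. It gives the time, the measured TCP pose, the force, the opening and the grip force at its end, in the units of the state.
- monitor.state(): the state, without advancing time (a new reading comes with each control period).
- cams.camera(name): name is "side" or "top" or "wrist"; returns a dict with "frame" (384x512x3 uint8, red, green, blue), "z_map" (384x512 float32, m along the optical axis (not along the pixel's ray), 0 where there is no reading), "K" (3x3 intrinsics, pixels), "rvec" (rotation vector, rad) and "tvec" (3), from world to camera coordinates, as OpenCV has them. Camera axes: x right, y down, z forward; pixel columns grow to the right and rows downward; lengths in m; the calibration is good to about 2 mm. The wrist camera is an equidistant fisheye: a pixel r from the principal point sees the ray r / f radians off the axis. A picture is of the moment at which its call begins.
- ticket.sign_off(): hands the job in; it is judged then, once.
The state is a dict: "time": time; "joints": joint angles; "dq": joint speeds; "joint_efforts": joint torques, N m; "ee_pos": TCP position; "eef_rot": TCP orientation; "force": force on the tool from outside, world axes, zero at the start; "ft_torque": the same for the moment, N m; "width": finger opening in m; "gripper_force": force on a finger pad.
Only numpy, scipy, OpenCV 4.12 (cv2) and the standard library are available. Lean on these libraries where they do the work, as an engineer would, in place of code of your own. Each camera call takes 0.05 s, during which the arm holds its last target. There are 200 camera calls.

## Working session

There is one attempt and no reset: what is moved stays moved. The work goes in short steps, Python scripts to look and compute and a tool call to move; the robot and the scene stay as the last step left them, time stands still between calls to the robot, and variables do not carry over. Pictures are saved under pics/ and viewed, at most 10 in all, crops included, and the job is handed in when it is done.

Besides the shell and the picture viewer there is one more tool, called after "Request:" by a JSON object that holds its "api" and its "payload". arm_command: Moves the arm, as the interface text tells. Its arguments: {"type":"object","properties":{"rows":{"type":"array","items":{"type":"array","items":{"type":"number"}}},"gripper":{"type":"number"},"grip_force":{"type":"number"}},"required":["rows"]}

```bash
mkdir -p pics; ls; python3 - <<'E'
from rig import monitor,cams
import cv2,numpy as np,pickle
s=monitor.state();print({k:np.round(v,3) for k,v in s.items()})
d={n:cams.camera(n) for n in("side","top")}
pickle.dump(d,open("v0.pkl","wb"))
for n in d:
  print(n,d[n]["K"],d[n]["rvec"],d[n]["tvec"])
  cv2.imwrite(f"pics/{n}0.png",cv2.resize(d[n]["frame"],(800,600))[:,:,::-1])
E
```

```text
pics
{'time': np.float64(0.0), 'joints': array([-1.191,  0.312,  0.014,  1.513, -0.004,  1.319, -0.027]), 'dq': array([-0.002, -0.001, -0.   , -0.   , -0.001, -0.   ,  0.002]), 'joint_efforts': array([ 0.0000e+00, -3.7993e+01,  1.4600e-01, -2.3059e+01,  1.2000e-02,
        1.4000e-02, -0.0000e+00]), 'ee_pos': array([0.225, 0.501, 0.247]), 'eef_rot': array([-0.658, -3.072,  0.004]), 'force': array([ 0.863, -1.097, -0.362]), 'ft_torque': array([-0.049, -0.036,  0.001]), 'gripper_force': np.float64(0.0), 'width': np.float64(0.085)}
side [[475.35953009   0.         260.05864037]
 [  0.         475.35953009 189.32944118]
 [  0.           0.           1.        ]] [ 2.29208741 -0.09806213  0.06228489] [-0.52382885  0.13935344  1.49294826]
top [[415.65622509   0.         255.17354738]
 [  0.         415.65622509 187.8878353 ]
 [  0.           0.           1.        ]] [ 2.18643877 -2.2006455   0.08102204] [-0.00900607  0.51094793  1.43302438]
```

View pics/top0.png

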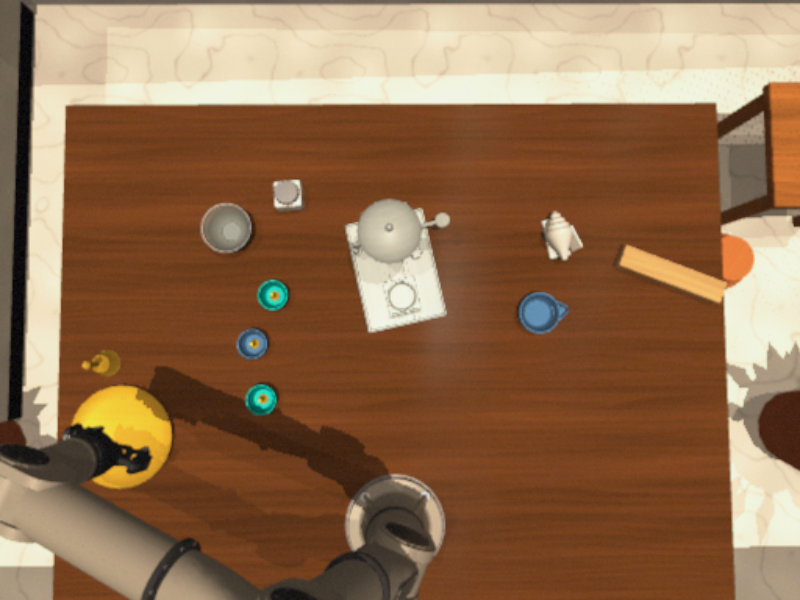

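View pics/side0.png

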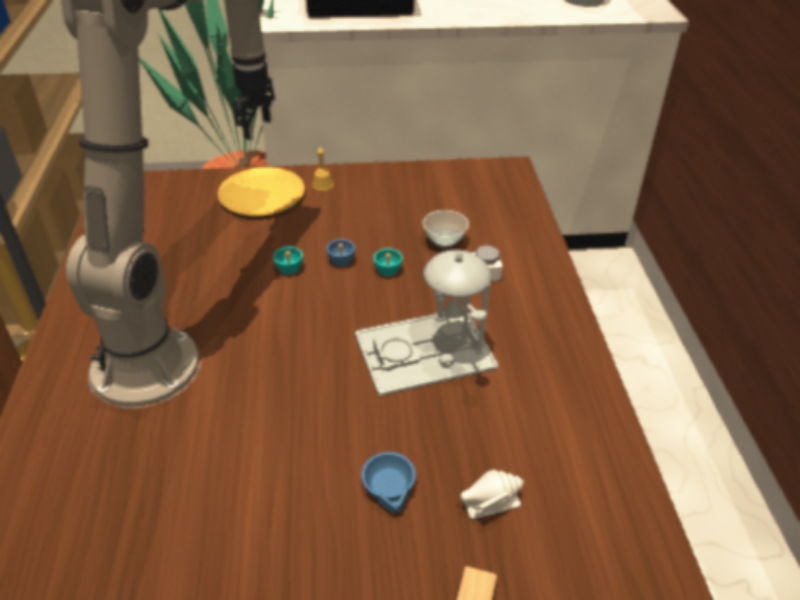

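The top view shows one blue, spoutless diya at (252,344), with turquoise look-alikes at (273,295) and (262,399). A blue spouted diya is at (541,313). The blue round one with the brass tube fits round_diya: it has no spout, isn't turquoise, and stands opposite the spouted one. The stand's ring is at (402,296), and the thumb plate is at (442,220), to the right (stand −y).

```bash
cat > h.py <<'E'
import numpy as np,cv2
def cloud(d):
    h,w=d["z_map"].shape;v,u=np.mgrid[:h,:w];z=d["z_map"];K=d["K"]
    P=np.stack([(u-K[0,2])/K[0,0]*z,(v-K[1,2])/K[1,1]*z,z],-1)
    R=cv2.Rodrigues(np.array(d["rvec"],float))[0]
    return (P-np.array(d["tvec"]).ravel())@R
def ray(d,uv,h):
    K=d["K"];R=cv2.Rodrigues(np.array(d["rvec"],float))[0];t=np.array(d["tvec"]).ravel()
    c=-R.T@t;r=R.T@np.array([(uv[0]-K[0,2])/K[0,0],(uv[1]-K[1,2])/K[1,1],1])
    return (c+r*(h-c[2])/r[2])[:2]
def tri(das):
    A=[];b=[]
    for d,uv in das:
        p0=np.r_[ray(d,uv,0),0];p1=np.r_[ray(d,uv,.3),.3];r=(p1-p0)/np.linalg.norm(p1-p0)
        M=np.eye(3)-np.outer(r,r);A.append(M);b.append(M@p0)
    return np.linalg.lstsq(np.vstack(A),np.hstack(b),rcond=None)[0]
E
python3 - <<'E'
import pickle
from h import *
D=pickle.load(open("v0.pkl","rb"))
big=[]
for n in D:
  d=D[n];P=cloud(d);hsv=cv2.cvtColor(d["frame"],cv2.COLOR_RGB2HSV)
  m=cv2.inRange(hsv,(100,90,40),(125,255,255))
  k,l,st,c=cv2.connectedComponentsWithStats(m)
  for i in range(1,k):
    if st[i,4]>60:
      q=P[(l==i)];q=q[(q[:,2]>.005)]
      top=q[q[:,2]>q[:,2].max()-.008] if len(q) else q
      print(n,"blue",st[i],c[i].round(1),"max z",q[:,2].max().round(4),"minmax",q[:,:2].min(0).round(3),q[:,:2].max(0).round(3))
  # stand heights
  s=(hsv[...,1]<60)&(P[...,0]>.3)&(P[...,0]<.85)&(abs(P[...,1]-.0)<.25)
  q=P[s]
  for lo,hi in((.004,.015),(.016,.024),(.024,.034),(.036,.05),(.10,.18),(.18,.2),(.225,.26)):
    z=q[(q[:,2]>lo)&(q[:,2]<hi)]
    if len(z)>3: print(n,lo,hi,len(z),z.min(0).round(3),z.max(0).round(3),np.median(z,0).round(3), "rect",cv2.minAreaRect((z[:,:2]*1000).astype(np.float32)))
t=D["top"]["frame"];s=D["side"]["frame"]
a=cv2.resize(t[120:220,140:290],(800,533),interpolation=cv2.INTER_CUBIC)
cv2.imwrite("pics/topcrop.png",a[:,:,::-1])
b=cv2.resize(s[150:260,215:325],(600,600),interpolation=cv2.INTER_CUBIC)
cv2.imwrite("pics/sidecrop.png",b[:,:,::-1])
E
```

```text
side blue [ 0  0  6 21 77] [ 1.6 10.3] max z 0.2543 minmax [-0.618  1.274] [-0.602  1.378]
side blue [211 155  15  14 117] [217.8 162. ] max z 0.0432 minmax [0.374 0.273] [0.426 0.34 ]
side blue [233 291  32  36 801] [248.6 306.5] max z 1.0987 minmax [ 0.414 -1.07 ] [ 0.506 -0.28 ]
side 0.004 0.015 2235 [ 0.425 -0.119  0.004] [0.745 0.206 0.015] [ 0.566 -0.025  0.009] rect ((614.330322265625, 18.777801513671875), (395.5277099609375, 227.81753540039062), 25.6768856048584)
side 0.016 0.024 451 [ 0.445 -0.102  0.016] [0.751 0.242 0.024] [ 0.527 -0.017  0.02 ] rect ((590.5181274414062, 70.33766174316406), (357.4875183105469, 224.37603759765625), 71.86880493164062)
side 0.024 0.034 205 [ 0.459 -0.063  0.024] [0.751 0.243 0.034] [ 0.528 -0.011  0.027] rect ((596.7183837890625, 78.82880401611328), (343.2450866699219, 219.0626678466797), 72.5947494506836)
side 0.036 0.05 78 [ 0.459 -0.061  0.036] [0.758 0.224 0.05 ] [0.654 0.026 0.043] rect ((642.6024780273438, 47.04518127441406), (399.35662841796875, 159.13970947265625), 38.62290573120117)
side 0.1 0.18 125 [ 0.605 -0.094  0.1  ] [0.674 0.0
[... 1321 characters left out ...]
 0.249 0.05 ] [0.708 0.208 0.045] rect ((606.7528076171875, 94.6679458618164), (400.28448486328125, 76.07928466796875), 45.83140182495117)
top 0.1 0.18 29 [ 0.607 -0.086  0.109] [0.647 0.08  0.179] [ 0.638 -0.062  0.171] rect ((628.15185546875, -2.2242813110351562), (7.982273101806641, 170.1364288330078), 12.256613731384277)
top 0.18 0.2 157 [ 0.563 -0.11   0.18 ] [0.684 0.069 0.2  ] [ 0.636 -0.047  0.194] rect ((616.2758178710938, -15.513259887695312), (176.13525390625, 117.87738800048828), 78.90255737304688)
top 0.225 0.26 138 [ 0.599 -0.017  0.225] [0.657 0.034 0.25 ] [0.626 0.01  0.227] rect ((627.99658203125, 8.933467864990234), (51.02358627319336, 57.58612060546875), 89.76998138427734)
```

View pics/topcrop.png

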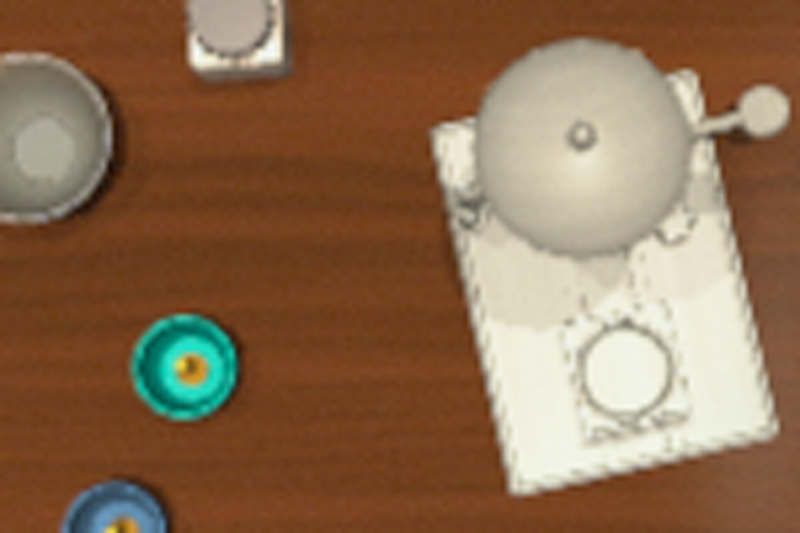

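View pics/sidecrop.png

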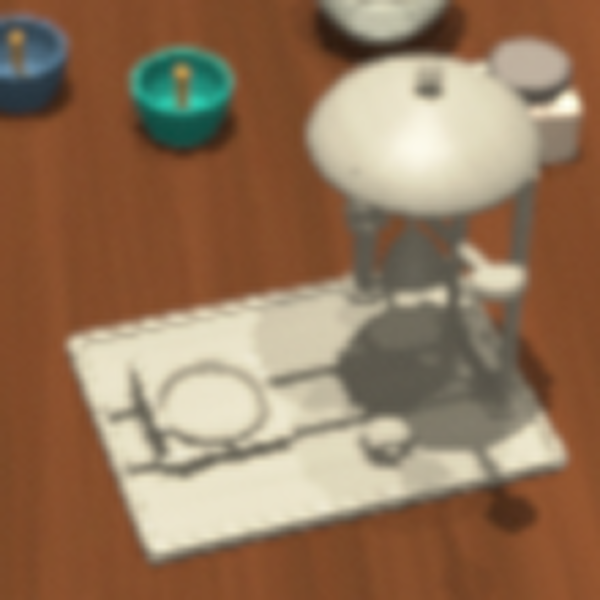

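The crops show the ring at about (626,371) in the top crop and (213,403) in the side crop. The tray corners are at (513,492), (775,435) and (437,128), the finial at (582,135)/(429,80), and the thumb plate at (764,111)/(498,278). The blue bowl with the brass tube and no spout is cut off at the lower left, so I'll confirm it from the wrist camera before grasping.

```bash
cat > m1.py <<'E'
import pickle
from h import *
D=pickle.load(open("v0.pkl","rb"));T,S=D["top"],D["side"]
tp=lambda u,v:(140+u/5.333-.5,120+v/5.333-.5)
sp=lambda u,v:(215+u/5.4545-.5,150+v/5.4545-.5)
for n,a,b in(("ring",(626,371),(213,403)),("finial",(582,133),(429,78)),("thumb",(764,109),(498,276))):
  print(n,tri([(T,tp(*a)),(S,sp(*b))]).round(4))
fl,fr,bl,br=[ray(T,tp(*p),.01) for p in((511,494),(778,437),(433,127),(697,68))]
sf,sr,sl,sb=[ray(S,sp(*p),.01) for p in((152,560),(567,462),(70,343),(360,272))]
for a,b in((fl,bl),(fr,br),(fr,fl)): e=b-a;print("top edge",np.degrees(np.arctan2(e[1],e[0])).round(2),np.linalg.norm(e).round(4))
for a,b in((sf,sr),(sf,sl)): e=b-a;print("side edge",np.degrees(np.arctan2(e[1],e[0])).round(2),np.linalg.norm(e).round(4))
print("centre",(fl+fr+bl+br)/4,"side front mid",(sf+sl)/2,"top front mid",(fl+fr)/2)
# round diya rim by contour: outer ellipse in both views
for n,d,box in(("top",T,(145,203,180,238)),("side",S,(205,148,232,175))):
  hsv=cv2.cvtColor(d["frame"],cv2.COLOR_RGB2HSV);m=cv2.inRange(hsv,(95,60,30),(130,255,255))
  x0,y0,x1,y1=box;m2=np.zeros_like(m);m2[y0:y1,x0:x1]=m[y0:y1,x0:x1]
  c=max(cv2.findContours(m2,cv2.RETR_EXTERNAL,cv2.CHAIN_APPROX_NONE)[0],key=len)
  h=cv2.convexHull(c);(cx,cy),r=cv2.minEnclosingCircle(h);print(n,cx,cy,r,"z.038:",ray(d,(cx,cy),.036))
  hs=cv2.inRange(hsv,(8,120,90),(30,255,255));hs2=np.zeros_like(m);hs2[y0:y1,x0:x1]=hs[y0:y1,x0:x1]
  ys,xs=np.nonzero(hs2);print("brass",xs.mean(),ys.mean(),len(xs),ys.min(),xs[ys==ys.min()].mean())
E
python3 m1.py
```

```text
ring [ 0.5048 -0.0181  0.0243]
finial [0.6237 0.0086 0.2363]
thumb [ 0.6466 -0.097   0.1871]
top edge 11.79 0.2477
top edge 11.75 0.2501
top edge 101.66 0.1789
side edge 12.75 0.2485
side edge 102.31 0.1792
centre [ 0.56688924 -0.00475407] side front mid [ 0.44215062 -0.03468971] top front mid [ 0.4450594  -0.03013872]
top 161.20370483398438 219.79629516601562 9.715002059936523 z.038: [0.40239221 0.30960338]
brass 162.21129943502825 220.20338983050848 885 203 162.0
side 217.67918395996094 160.9913330078125 8.33825969696045 z.038: [0.39864952 0.29524218]
brass 217.97073170731707 160.6560975609756 410 148 218.0
```

Request:
{"api": "arm_command", "payload": {"rows": [[0.98, -1, 0, 0.7], [0.98, -1, 0, 0.7], [0.98, -1, 0, 0.7], [0.98, -1, 0, 0.7]], "gripper": -1}}

```text
time: 0.5
ee_pos: [0.3434, 0.3803, 0.2478]
eef_rot: [-0.196, -3.135, 0.001]
force: [1.1, -0.8, 0.4]
width: 0.0854
gripper_force: 0.0
```

Request:
{"api": "arm_command", "payload": {"rows": [[0.98, -1, -0.4, 0.7], [0.98, -1, -0.4, 0.5], [0, -0.4, -0.4, 0], [0, 0, 0, 0], [0, 0, 0, 0]]}}

```text
time: 1.0
ee_pos: [0.4007, 0.3107, 0.2121]
eef_rot: [-0.003, -3.14, -0.001]
force: [-0.8, -0.2, 0.0]
width: 0.0852
gripper_force: 0.0
```

```bash
python3 - <<'E'
from rig import monitor,cams
import cv2,numpy as np,pickle
d=cams.camera("wrist");s=monitor.state();pickle.dump((d,s),open("w1.pkl","wb"))
print(s["ee_pos"],s["eef_rot"],d["K"],d["rvec"],d["tvec"])
R=cv2.Rodrigues(np.array(d["rvec"],float))[0];print("cam",-R.T@d["tvec"],"axis",R[2]);print(cv2.Rodrigues(np.array(s["eef_rot"]))[0].round(3))
cv2.imwrite("pics/w1.png",cv2.resize(d["frame"],(800,600))[:,:,::-1])
E
```

```text
[0.4006239  0.31160974 0.21262782] [-5.09742754e-04 -3.14127587e+00 -2.26903817e-03] [[297.31863964   0.         255.70736815]
 [  0.         297.31863964 189.63167154]
 [  0.           0.           1.        ]] [-2.07758367 -2.071696   -0.2857125 ] [-0.31239297 -0.40897559  0.23475486]
cam [0.33106334 0.31144273 0.33669086] axis [ 2.70635863e-01 -7.26943763e-04 -9.62681516e-01]
[[-1.     0.    -0.   ]
 [ 0.     1.     0.001]
 [ 0.     0.001 -1.   ]]
```

View pics/w1.png

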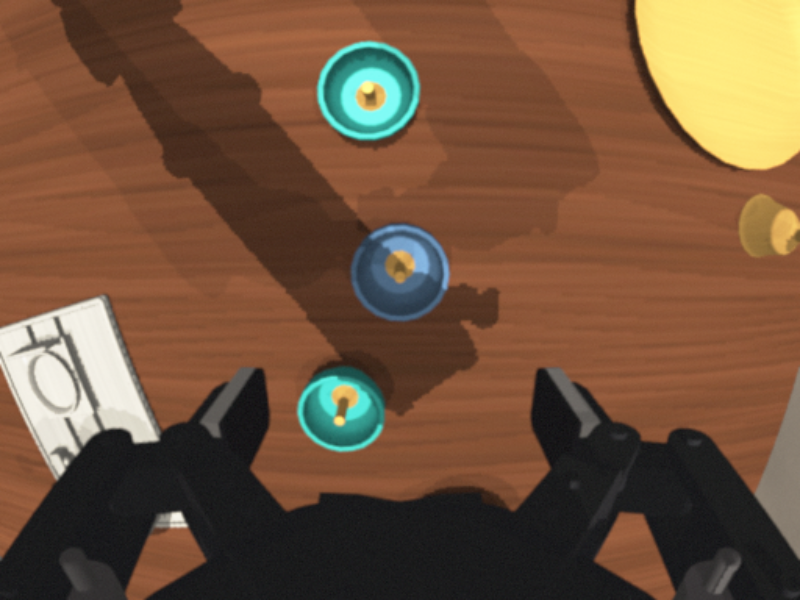

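The wrist view confirms it: a blue round bowl with a brass tube and no spout at (400,272), with turquoise look-alikes at (369,91) and (342,408).

```bash
cat >> h.py <<'E'
def fray(d,uv,h):
    K=d["K"];n=cv2.fisheye.undistortPoints(np.array([[uv]],float),np.array(K),np.zeros(4))[0,0]
    return ray({"K":np.eye(3),"rvec":d["rvec"],"tvec":d["tvec"]},n,h)
def fcloud(d):
    h,w=d["z_map"].shape;v,u=np.mgrid[:h,:w].astype(float)
    n=cv2.fisheye.undistortPoints(np.stack([u,v],-1).reshape(1,-1,2),np.array(d["K"]),np.zeros(4)).reshape(h,w,2)
    P=np.concatenate([n,np.ones((h,w,1))],-1)*d["z_map"][...,None]
    R=cv2.Rodrigues(np.array(d["rvec"],float))[0];return (P-np.array(d["tvec"]).ravel())@R
def circ(q):
    A=np.c_[2*q[:,:2],np.ones(len(q))];s=np.linalg.lstsq(A,(q[:,:2]**2).sum(1),rcond=None)[0]
    return s[:2],np.sqrt(s[2]+s[:2]@s[:2])
E
python3 - <<'E'
import pickle
from h import *
d,s=pickle.load(open("w1.pkl","rb"))
hsv=cv2.cvtColor(d["frame"],cv2.COLOR_RGB2HSV);m=cv2.inRange(hsv,(95,60,20),(130,255,255));m[:,:200]=0;m[:,310:]=0;m[:120]=0;m[230:]=0
P=fcloud(d);q=P[m>0];print("z",np.percentile(q[:,2],[1,50,90,99]).round(4))
c=max(cv2.findContours(m,cv2.RETR_EXTERNAL,cv2.CHAIN_APPROX_NONE)[0],key=len);h=cv2.convexHull(c)[:,0]
for z in(.034,.038,.042): print(z,circ(np.array([fray(d,p.astype(float),z) for p in h])))
t=P[(m>0)&(P[...,2]>.034)];print("depth rim",circ(t),len(t))
D=pickle.load(open("v0.pkl","rb"))["top"];g=np.array([ray(D,(161.2,219.8),z) for z in(.034,.038,.042)]);print("top",g)
# stand visible in wrist
ring=P[(P[...,2]>.0265)&(P[...,2]<.032)&(P[...,0]>.4)&(P[...,1]<.05)&(P[...,1]>-.1)]
print(len(ring));print(s["joints"].round(2))
E
```

```text
z [0.0055 0.0157 0.0367 0.0379]
0.034 (array([0.39980607, 0.31114772]), np.float64(0.03283658309161902))
0.038 (array([0.39889765, 0.31115162]), np.float64(0.03240265412793222))
0.042 (array([0.39798923, 0.31115552]), np.float64(0.031968725164239535))
depth rim (array([0.398196  , 0.31101735]), np.float64(0.03092277018620699)) 684
top [[0.40235761 0.31004689]
 [0.40240176 0.30918494]
 [0.40244591 0.30832299]]
228
[-0.78  0.25  0.1   1.69 -0.03  1.21  0.9 ]
```

Request:
{"api": "arm_command", "payload": {"rows": [[-0.05, 0, -1, 0], [0, 0, -1, 0], [0, 0, -1, 0], [0, 0, -1, 0], [0, 0, -1, 0]]}}

```text
time: 1.55
ee_pos: [0.3994, 0.3127, 0.0621]
eef_rot: [-0.002, 3.14, 0.004]
force: [-0.5, -0.9, 0.0]
width: 0.0857
gripper_force: 0.0
```

Request:
{"api": "arm_command", "payload": {"rows": [[0, 0, -0.5, 0], [0, 0, -0.5, 0], [0, 0, -0.25, 0], [0, 0, 0, 0], [0, 0, 0, 0]]}}

```text
time: 2.05
ee_pos: [0.4002, 0.3111, 0.0255]
eef_rot: [0.002, 3.141, 0.002]
force: [0.6, 0.4, 0.7]
width: 0.0856
gripper_force: 0.0
```

Request:
{"api": "arm_command", "payload": {"rows": [[0, 0, 0, 0], [0, 0, 0, 0], [0, 0, 0, 0], [0, 0, 0, 0], [0, 0, 0, 0]], "gripper": 1, "grip_force": 25}}

```text
time: 2.55
ee_pos: [0.4007, 0.3107, 0.0262]
eef_rot: [0.005, 3.14, 0.003]
force: [-0.7, -0.4, 5.2]
width: 0.0651
gripper_force: 27.4
```

Request:
{"api": "arm_command", "payload": {"rows": [[0, 0, 0, 0], [0, 0, 0, 0], [0, 0, 0, 0]]}}

```text
time: 2.85
ee_pos: [0.4007, 0.3107, 0.0262]
eef_rot: [0.005, 3.14, 0.003]
force: [-0.9, -0.1, 7.0]
width: 0.065
gripper_force: 27.4
```

Request:
{"api": "arm_command", "payload": {"rows": [[0, 0, 0.3, 0], [0, 0, 0.6, 0], [0, 0, 0.9, 0], [0, 0, 0.9, 0], [0, 0, 0.8, 0]]}}

```text
time: 3.35
ee_pos: [0.4001, 0.3096, 0.1313]
eef_rot: [0.005, 3.141, 0.0]
force: [0.6, 0.3, -1.0]
width: 0.0655
gripper_force: 28.3
```

Request:
{"api": "arm_command", "payload": {"rows": [[0.1, -0.5, 0.3, 0.4], [0.3, -0.8, 0.3, 0.4], [0.3, -0.9, 0.2, 0.4], [0.3, -0.9, 0, 0.4], [0.3, -0.9, 0, 0.4]]}}

```text
time: 3.85
ee_pos: [0.4392, 0.1885, 0.1544]
eef_rot: [-0.327, 3.124, 0.0]
force: [1.0, 0.1, -0.8]
width: 0.0652
gripper_force: 28.3
```

Request:
{"api": "arm_command", "payload": {"rows": [[0.3, -0.9, 0, 0], [0.3, -0.9, 0, 0], [0.2, -0.8, 0, 0], [0, -0.5, 0, 0], [0, 0, 0, 0]]}}

```text
time: 4.35
ee_pos: [0.463, 0.0935, 0.154]
eef_rot: [0.315, -3.125, 0.002]
force: [-0.6, -0.7, -1.0]
width: 0.0656
gripper_force: 28.3
```

```bash
python3 - <<'E'
from rig import monitor,cams
import cv2,numpy as np,pickle
d=cams.camera("wrist");s=monitor.state();pickle.dump((d,s),open("w2.pkl","wb"))
print(s["time"],s["ee_pos"],s["eef_rot"],s["width"],s["force"])
cv2.imwrite("pics/w2.png",cv2.resize(d["frame"],(800,600))[:,:,::-1])
E
```

```text
4.4 [0.4628934  0.09579674 0.15398406] [ 3.19288862e-01 -3.12517867e+00 -1.49505485e-04] 0.06510347092302377 [ 1.31527764  1.0002488  -1.55461295]
```

View pics/w2.png

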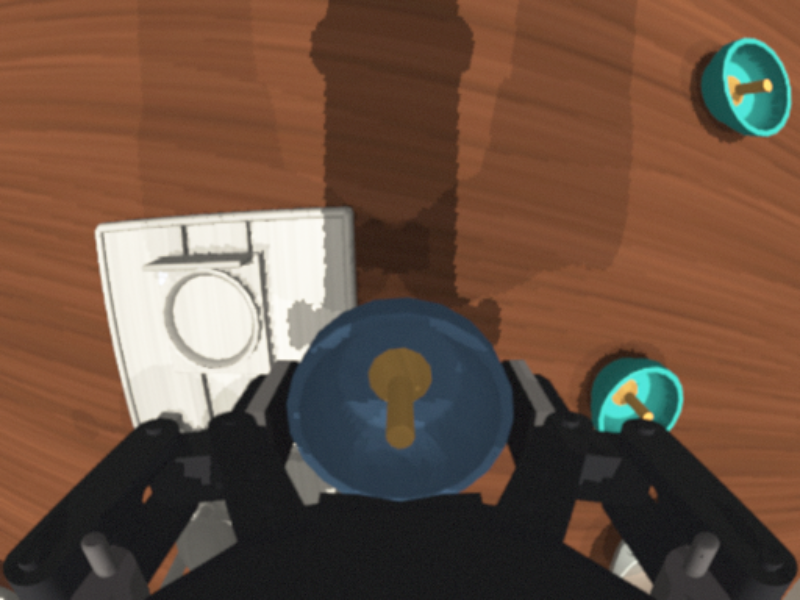

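The ring is at about (213,318) in this picture, the lip is above it at (205,262), and the diya sits level and centred in the fingers.

```bash
python3 - <<'E'
import pickle
from h import *
d,s=pickle.load(open("w2.pkl","rb"));P=fcloud(d)
hsv=cv2.cvtColor(d["frame"],cv2.COLOR_RGB2HSV)
reg=np.zeros(P.shape[:2],bool);reg[165:245,92:182]=1
q=P[reg];print("plate z",np.median(q[(q[:,2]>.017)&(q[:,2]<.024)][:,2]))
r0=np.array([.505,-.018]);dd=np.linalg.norm(P[...,:2]-r0,axis=-1)
w=P[reg&(P[...,2]>.0262)&(P[...,2]<.034)&(dd<.042)];c,r=circ(w);
for _ in range(3):
  k=abs(np.linalg.norm(w[:,:2]-c,axis=1)-r)<.004;c,r=circ(w[k])
print("ring",c,r,k.sum(),w[k][:,2].max())
l=P[reg&(P[...,2]>.036)&(P[...,2]<.05)&(P[...,0]<.49)];
if len(l): 
  rc=cv2.minAreaRect((l[:,:2]*1000).astype(np.float32));print("lip",len(l),l[:,2].max(),rc,l.mean(0))
m=cv2.inRange(hsv,(95,60,10),(130,255,255));m[:,170:]*=1
b=P[(m>0)&(P[...,2]>.1)];z=b[:,2].max();
t=np.percentile(b[:,2],99.5);tt=b[b[:,2]>t-.004];print("diya rim z",t,circ(tt),"tcp",s["ee_pos"])
# rim plane tilt via outer-most points
ct=max(cv2.findContours(m,cv2.RETR_EXTERNAL,cv2.CHAIN_APPROX_NONE)[0],key=cv2.contourArea);h=cv2.convexHull(ct)[:,0].astype(float);h=h[(h[:,1]<225)]
print("hull circ",circ(np.array([fray(d,p,t) for p in h])))
# plate ring from pixel contour, both radii: dark edge check by ray at .029
print("centre px ray",fray(d,(136,203),.025))
# tray edge yaw: front edge
E
```

```text
plate z 0.019943506434375334
ring [ 0.50276553 -0.01725848] 0.03165860657586293 664 0.029470807438129732
lip 376 0.046205968322648505 ((465.69793701171875, -24.804269790649414), (4.9817214012146, 62.71656036376953), 12.176966667175293) [ 0.46466526 -0.0228794   0.04256004]
diya rim z 0.2365737552042967 (array([0.4370667 , 0.08622632]), np.float64(0.04230611504141446)) tcp [0.4628934  0.09579674 0.15398406]
hull circ (array([0.41673846, 0.08504497]), np.float64(0.010543210246426338))
centre px ray [ 0.50040526 -0.01466358]
```

```bash
python3 - <<'E'
import pickle
from h import *
d,s=pickle.load(open("w2.pkl","rb"));P=fcloud(d)
hsv=cv2.cvtColor(d["frame"],cv2.COLOR_RGB2HSV);m=cv2.inRange(hsv,(95,80,30),(130,255,255))
m[:185]=0;m[:,:180]=0;m[:,332:]=0;m[325:]=0
m=(m>0)&(P[...,2]>.1)&(P[...,2]<.2)
print(m.sum(),np.percentile(P[m][:,2],[50,90,95,99]))
k=cv2.morphologyEx(m.astype(np.uint8),cv2.MORPH_OPEN,np.ones((3,3)))
h=cv2.convexHull(max(cv2.findContours(k,cv2.RETR_EXTERNAL,cv2.CHAIN_APPROX_NONE)[0],key=cv2.contourArea))[:,0].astype(float)
print(h.min(0),h.max(0))
for z in(.162,.166,.17): print(z,circ(np.array([fray(d,p,z) for p in h if p[1]<240])),circ(np.array([fray(d,p,z) for p in h])))
print(s["ee_pos"])
E
```

```text
12766 [0.14925118 0.16449399 0.16489408 0.16541418]
[183. 192.] [328. 319.]
0.162 (array([0.45834562, 0.09319229]), np.float64(0.03119329749255993)) (array([0.46134597, 0.09382197]), np.float64(0.033582546933971426))
0.166 (array([0.45615869, 0.09276001]), np.float64(0.030122273107724508)) (array([0.45905602, 0.09336807]), np.float64(0.0324294874768976))
0.17 (array([0.45397176, 0.09232773]), np.float64(0.02905124872289012)) (array([0.45676607, 0.09291417]), np.float64(0.03127642801982218))
[0.4628934  0.09579674 0.15398406]
```

Request:
{"api": "arm_command", "payload": {"rows": [[0.3, -0.7, 0, 0], [0.4, -0.9, 0, 0], [0.4, -0.9, 0, 0], [0.32, -0.8, 0, 0], [0, -0.4, 0, 0]]}}

```text
time: 4.9
ee_pos: [0.5068, -0.0152, 0.154]
eef_rot: [-0.322, 3.124, -0.001]
force: [0.3, 0.4, -1.5]
width: 0.0653
gripper_force: 28.3
```

Request:
{"api": "arm_command", "payload": {"rows": [[0, 0, -0.7, 0], [0, 0, -0.8, 0], [0, 0, -0.8, 0], [0, 0, -0.4, 0], [0, 0, 0, 0]]}}

```text
time: 5.4
ee_pos: [0.5036, -0.0125, 0.0711]
eef_rot: [0.327, -3.12, -0.002]
force: [0.3, -0.9, -0.1]
width: 0.0652
gripper_force: 28.3
```

```bash
python3 - <<'E'
from rig import monitor,cams
import pickle
from h import *
V={n:cams.camera(n) for n in("wrist","side")}
d=V["wrist"];s=monitor.state();pickle.dump((V,s),open("w3.pkl","wb"))
print(s["time"],s["ee_pos"],s["force"])
P=fcloud(d);hsv=cv2.cvtColor(d["frame"],cv2.COLOR_RGB2HSV);m=cv2.inRange(hsv,(95,80,30),(130,255,255))
m[:185]=0;m[:,:180]=0;m[:,332:]=0;m[325:]=0
m=(m>0)&(P[...,2]>.03)&(P[...,2]<.1);t=np.percentile(P[m][:,2],99)
k=cv2.morphologyEx(m.astype(np.uint8),cv2.MORPH_OPEN,np.ones((3,3)))
h=cv2.convexHull(max(cv2.findContours(k,cv2.RETR_EXTERNAL,cv2.CHAIN_APPROX_NONE)[0],key=cv2.contourArea))[:,0].astype(float)
print("rim",t,circ(np.array([fray(d,p,t-.001) for p in h])))
r0=np.array([.503,-.0173]);dd=np.linalg.norm(P[...,:2]-r0,axis=-1)
l=P[(P[...,2]>.036)&(P[...,2]<.05)&(P[...,0]<.485)&(P[...,0]>.44)&(abs(P[...,1]+.02)<.05)&(hsv[...,1]<60)]
rc=cv2.minAreaRect((l[:,:2]*1000).astype(np.float32));print("lip",len(l),rc,l.mean(0))
cv2.imwrite("pics/s3.png",cv2.resize(V["side"]["frame"][140:290,200:350],(600,600),interpolation=cv2.INTER_CUBIC)[:,:,::-1])
E
```

```text
5.5 [ 0.50606267 -0.01332764  0.07339601] [ 0.07399779  0.26828846 -1.44714952]
rim 0.08263101319987239 (array([ 0.50051991, -0.01245541]), np.float64(0.03279090816605796))
lip 1106 ((465.8482971191406, -25.447484970092773), (4.592952728271484, 63.23619079589844), 12.464280128479004) [ 0.4651855  -0.02504358  0.0426265 ]
```

View pics/s3.png

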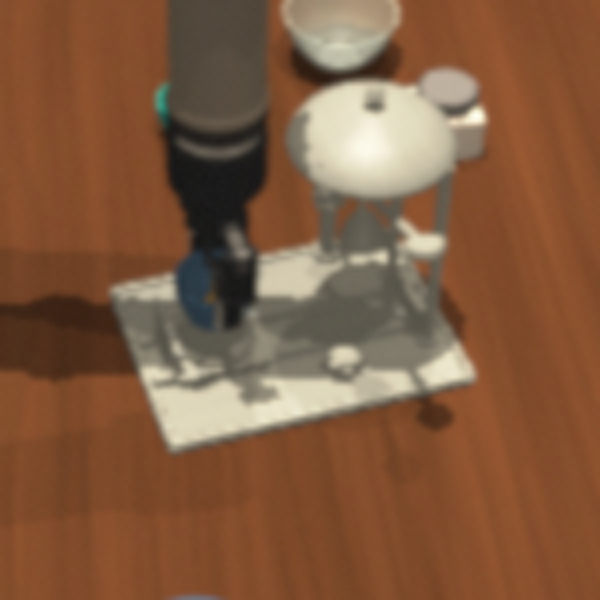

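Request:
{"api": "arm_command", "payload": {"rows": [[0.07, -0.13, -0.2, 0], [0, 0, -0.25, 0], [0, 0, 0, 0], [0, 0, 0, 0]]}}

```text
time: 5.9
ee_pos: [0.5076, -0.0181, 0.0592]
eef_rot: [0.324, -3.124, -0.0]
force: [-0.5, 0.8, -0.4]
width: 0.0652
gripper_force: 28.3
```

```bash
cat > rim.py <<'E'
from rig import monitor,cams
import pickle
from h import *
E=[];C=[]
for i in range(3):
  d=cams.camera("wrist");s=monitor.state();E.append(s["ee_pos"])
  P=fcloud(d);hsv=cv2.cvtColor(d["frame"],cv2.COLOR_RGB2HSV);m=cv2.inRange(hsv,(95,80,30),(130,255,255))
  m[:185]=0;m[:,:180]=0;m[:,332:]=0;m[325:]=0
  m=(m>0)&(P[...,2]>.03)&(P[...,2]<.1);t=np.percentile(P[m][:,2],99)
  k=cv2.morphologyEx(m.astype(np.uint8),cv2.MORPH_OPEN,np.ones((3,3)))
  h=cv2.convexHull(max(cv2.findContours(k,cv2.RETR_EXTERNAL,cv2.CHAIN_APPROX_NONE)[0],key=cv2.contourArea))[:,0].astype(float)
  c,r=circ(np.array([fray(d,p,t-.001) for p in h]))
  l=P[(P[...,2]>.036)&(P[...,2]<.05)&(P[...,0]<.485)&(P[...,0]>.44)&(abs(P[...,1]+.02)<.05)&(hsv[...,1]<60)]
  rc=cv2.minAreaRect((l[:,:2]*1000).astype(np.float32));C.append(np.r_[c,r,t,np.array(rc[0])/1000])
print("ee",np.mean(E,0).round(4),"rim c,r,z,lip",np.mean(C,0).round(4),np.ptp(C,0).round(4),s["force"].round(1),s["time"])
E
python3 rim.py
```

```text
ee [ 0.5079 -0.0181  0.0595] rim c,r,z,lip [ 0.5046 -0.018   0.0329  0.0708  0.4658 -0.0258] [0.0004 0.0002 0.     0.0002 0.0001 0.0003] [ 0.3 -0.5 -0.7] 6.05
```

Request:
{"api": "arm_command", "payload": {"rows": [[-0.06, 0, -0.1, 0], [0, 0, -0.1, 0], [0, 0, -0.1, 0], [0, 0, 0, 0]]}}

```text
time: 6.45
ee_pos: [0.5054, -0.018, 0.0497]
eef_rot: [0.324, -3.124, -0.0]
force: [-0.9, 0.3, -1.2]
width: 0.0652
gripper_force: 28.3
```

```bash
python3 rim.py
```

```text
ee [ 0.5058 -0.0181  0.0501] rim c,r,z,lip [ 0.5025 -0.018   0.0329  0.0614  0.4713 -0.0253] [0.0004 0.0001 0.0001 0.0003 0.0002 0.0004] [ 0.4  0.4 -0.9] 6.6
```

Request:
{"api": "arm_command", "payload": {"rows": [[0, 0, -0.05, 0], [0, 0, -0.03, 0], [0, 0, 0, 0], [0, 0, 0, 0]]}}

```text
time: 7.0
ee_pos: [0.5059, -0.0181, 0.0479]
eef_rot: [0.324, -3.125, -0.0]
force: [-0.7, 0.3, -1.7]
width: 0.0655
gripper_force: 28.3
```

```bash
python3 rim.py
```

```text
ee [ 0.506  -0.0181  0.0479] rim c,r,z,lip [ 0.5028 -0.0179  0.0329  0.0594  0.4715 -0.0252] [0.0001 0.     0.0001 0.     0.0004 0.0001] [ 0.3 -0.1 -1.9] 7.15
```

Request:
{"api": "arm_command", "payload": {"rows": [[0, 0, -0.04, 0], [0, 0, 0, 0], [0, 0, 0, 0]]}}

```text
time: 7.45
ee_pos: [0.5065, -0.018, 0.0472]
eef_rot: [-0.324, 3.124, 0.0]
force: [-0.9, -0.7, 3.3]
width: 0.0656
gripper_force: 28.6
```

Request:
{"api": "arm_command", "payload": {"rows": [[0, 0, 0, 0], [0, 0, 0, 0], [0, 0, 0, 0], [0, 0, 0, 0], [0, 0, 0, 0]], "gripper": -1}}

```text
time: 7.95
ee_pos: [0.5059, -0.0181, 0.0466]
eef_rot: [0.324, -3.125, 0.0]
force: [-0.3, 0.9, -0.1]
width: 0.0854
gripper_force: 0.0
```

```bash
python3 rim.py; python3 -c "
from rig import monitor;s=monitor.state();print(s['width'],s['gripper_force'],s['force'],s['joints'].round(2))"
```

```text
ee [ 0.5059 -0.0181  0.0466] rim c,r,z,lip [ 0.5031 -0.0179  0.0326  0.0587  0.471  -0.0138] [0.     0.0002 0.0001 0.0001 0.0002 0.0003] [0.6 0.7 1.1] 8.1
0.08555645235596115 0.0 [0.5882613  0.72119043 1.11134565] [-0.19  0.44  0.25  1.89 -0.14  0.83  1.91]
```

Request:
{"api": "arm_command", "payload": {"rows": [[0, 0, 0.3, 0], [0, 0, 0.6, 0], [0, 0, 0.9, 0], [0, 0, 0.9, 0], [0, 0, 0.9, 0]]}}

```text
time: 8.6
ee_pos: [0.5059, -0.0182, 0.1564]
eef_rot: [-0.324, 3.124, -0.0]
force: [-0.2, -0.7, 0.4]
width: 0.0854
gripper_force: 0.0
```

Request:
{"api": "arm_command", "payload": {"rows": [[-0.7, 0.3, 0, 0.9], [-0.8, 0.3, 0, 0.9], [-0.8, 0.3, 0, 0.9], [-0.8, 0.3, 0, 0.9], [-0.67, 0.43, 0, 0.9]]}}

```text
time: 9.1
ee_pos: [0.3916, 0.0306, 0.1553]
eef_rot: [-1.048, 2.961, -0.0]
force: [-0.1, -0.2, -0.2]
width: 0.0849
gripper_force: 0.0
```

Request:
{"api": "arm_command", "payload": {"rows": [[0, 0, 0, 0.9], [0, 0, 0, 0.9], [0, 0, 0, 0.9], [0, 0, 0, 0.9], [0, 0, 0, 0.5]]}}

```text
time: 9.6
ee_pos: [0.393, 0.0307, 0.1554]
eef_rot: [-1.655, 2.669, -0.001]
force: [-0.3, 0.0, -0.3]
width: 0.0855
gripper_force: 0.0
```

Request:
{"api": "arm_command", "payload": {"rows": [[0, 0, 0, 0], [0, 0, 0, 0]]}}

```text
time: 9.8
ee_pos: [0.393, 0.0308, 0.1551]
eef_rot: [-1.65, 2.673, -0.0]
force: [0.4, 0.4, -0.3]
width: 0.0854
gripper_force: 0.0
```

```bash
python3 - <<'E'
from rig import monitor,cams
import pickle
from h import *
V={n:cams.camera(n) for n in("wrist","top","side")};s=monitor.state();pickle.dump((V,s),open("w4.pkl","wb"))
R=cv2.Rodrigues(np.array(s["eef_rot"]))[0];print(s["ee_pos"],"tool y",R[:,1],s["joints"].round(2))
d=V["wrist"];P=fcloud(d);hsv=cv2.cvtColor(d["frame"],cv2.COLOR_RGB2HSV)
q=P[(P[...,2]>.038)&(P[...,2]<.05)&(P[...,0]<.49)&(P[...,0]>.44)&(abs(P[...,1]+.02)<.05)&(hsv[...,1]<60)]
if len(q)>5: print("lip",len(q),cv2.minAreaRect((q[:,:2]*1000).astype(np.float32)))
for n in V:
  d=V[n];P=fcloud(d) if n=="wrist" else cloud(d);hsv=cv2.cvtColor(d["frame"],cv2.COLOR_RGB2HSV)
  m=cv2.inRange(hsv,(98,90,30),(125,255,255))>0
  m&=(abs(P[...,0]-.503)<.06)&(abs(P[...,1]+.018)<.06)&(P[...,2]>.052)&(P[...,2]<.07)
  if m.sum()>10: print(n,"diya rim",circ(P[m]),np.percentile(P[m][:,2],[10,90]),m.sum())
d=V["wrist"];cv2.imwrite("pics/w4.png",cv2.resize(d["frame"],(800,600))[:,:,::-1])
E
```

```text
[0.39287684 0.03081588 0.15486695] tool y [-8.94149147e-01  4.47769225e-01 -1.56357006e-04] [-0.26  0.08  0.15  2.05 -0.01  1.02  2.57]
lip 491 ((479.126953125, -22.893627166748047), (32.837310791015625, 63.01936721801758), 10.874092102050781)
wrist diya rim (array([ 0.5043079 , -0.01769362]), np.float64(0.03036387882096557)) [0.05328825 0.05833829] 1072
top diya rim (array([ 0.50883518, -0.01805582]), np.float64(0.02974911526138393)) [0.05578776 0.0617171 ] 31
side diya rim (array([ 0.50558021, -0.02109796]), np.float64(0.029899005136451526)) [0.05283655 0.05967219] 35
```

View pics/w4.png

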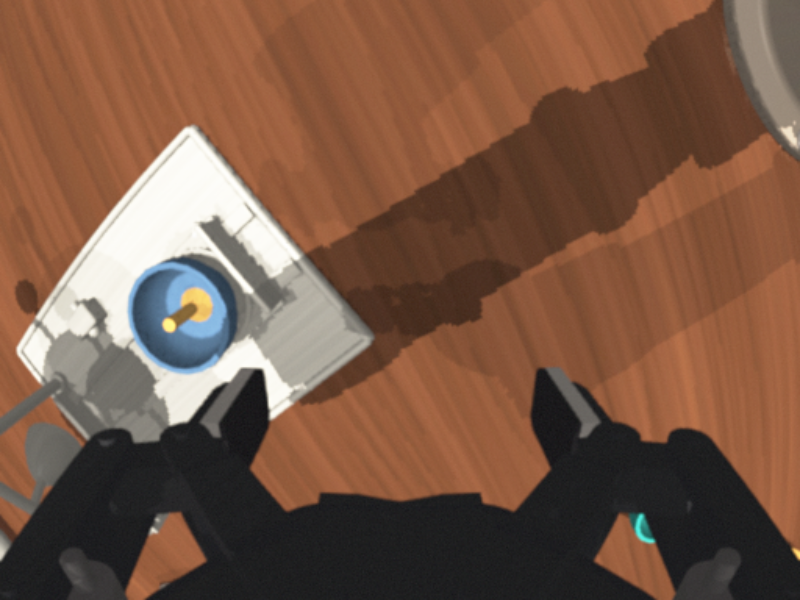

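The diya sits in the ring at about (185,317), with the lip to its right at (240,265). The gripper is open and turned so that one finger's back can push the left end of the lip, diagonally clear of the hood. Next I descend in front of the lip.

Request:
{"api": "arm_command", "payload": {"rows": [[0, 0, -0.9, 0], [0, 0, -1, 0], [0, 0, -1, 0], [0, 0, -0.8, 0], [0, 0, -0.46, 0]]}}

```text
time: 10.45
ee_pos: [0.3915, 0.0306, 0.0282]
eef_rot: [1.649, -2.67, -0.002]
force: [1.0, 0.2, 0.2]
width: 0.0855
gripper_force: 0.0
```

Request:
{"api": "arm_command", "payload": {"rows": [[0.16, 0.034, 0, 0], [0.16, 0.034, 0, 0], [0.1, 0.02, 0, 0], [0, 0, 0, 0]]}}

```text
time: 10.85
ee_pos: [0.4074, 0.0338, 0.031]
eef_rot: [-1.65, 2.67, -0.002]
force: [0.2, -1.3, -0.1]
width: 0.0856
gripper_force: 0.0
```

```bash
python3 - <<'E'
from rig import monitor,cams
import pickle
from h import *
V={n:cams.camera(n) for n in("wrist","side")};s=monitor.state()
print(s["time"],s["ee_pos"],s["force"])
a=cv2.resize(V["wrist"]["frame"][60:330,:260],(480,500),interpolation=cv2.INTER_CUBIC)
b=cv2.resize(V["side"]["frame"][150:270,210:287],(320,500),interpolation=cv2.INTER_CUBIC)
cv2.imwrite("pics/w5.png",np.hstack([a,b])[:,:,::-1])
E
```

```text
10.95 [0.40609956 0.03358618 0.0305515 ] [-0.18276231  0.01720775 -0.29440126]
```

View pics/w5.png

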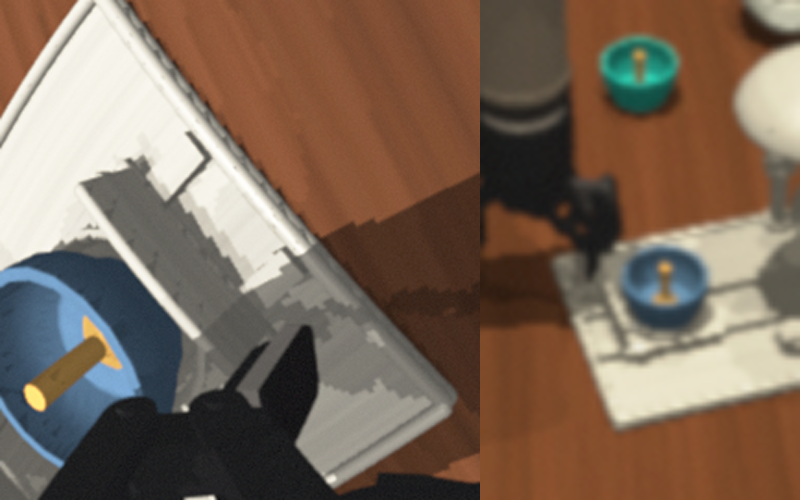

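Request:
{"api": "arm_command", "payload": {"rows": [[0.05, 0.011, 0, 0], [0.05, 0.011, 0, 0], [0.05, 0.011, 0, 0], [0.05, 0.011, 0, 0], [0, 0, 0, 0]]}}

```text
time: 11.45
ee_pos: [0.4115, 0.0348, 0.0299]
eef_rot: [1.652, -2.672, -0.0]
force: [0.1, -0.7, 0.6]
width: 0.0857
gripper_force: 0.1
```

Request:
{"api": "arm_command", "payload": {"rows": [[0.05, 0.011, 0, 0], [0.05, 0.011, 0, 0], [0.05, 0.011, 0, 0], [0.05, 0.011, 0, 0], [0, 0, 0, 0]]}}

```text
time: 11.95
ee_pos: [0.4178, 0.0362, 0.0299]
eef_rot: [-1.652, 2.672, -0.0]
force: [0.0, -0.1, 0.7]
width: 0.0854
gripper_force: 0.1
```

```bash
cat > lip.py <<'E'
from rig import monitor,cams
from h import *
d=cams.camera("top");s=monitor.state();P=cloud(d);hsv=cv2.cvtColor(d["frame"],cv2.COLOR_RGB2HSV)
print(s["time"],s["ee_pos"].round(4),s["force"].round(1))
m=cv2.inRange(hsv,(98,90,30),(125,255,255))>0
m&=(abs(P[...,0]-.54)<.1)&(abs(P[...,1]+.01)<.06)&(P[...,2]>.03)&(P[...,2]<.07)
ys,xs=np.nonzero(m)
if len(xs): print("top diya px",xs.mean(),ys.mean(),len(xs),P[m].mean(0).round(4))
w=cams.camera("wrist");P=fcloud(w);hsv=cv2.cvtColor(w["frame"],cv2.COLOR_RGB2HSV)
m=cv2.inRange(hsv,(98,90,30),(125,255,255))>0
m&=(P[...,2]>.053)&(P[...,2]<.065)&(abs(P[...,1])<.08)
if m.sum()>20: print("wrist rim",circ(P[m]),m.sum())
q=P[(P[...,2]>.042)&(P[...,2]<.05)&(hsv[...,1]<60)&(hsv[...,2]>80)&(P[...,0]<.6)&(abs(P[...,1])<.08)]
if len(q)>5: print("lip",len(q),cv2.minAreaRect((q[:,:2]*1000).astype(np.float32)))
E
python3 lip.py
```

```text
12.0 [0.4178 0.0362 0.0299] [ 0.3 -0.4  0.1]
top diya px 256.112582781457 186.09933774834437 151 [ 0.5154 -0.0154  0.0416]
wrist rim (array([ 0.51131421, -0.01581605]), np.float64(0.030680955700337496)) 1894
lip 1285 ((446.8056640625, -3.3559646606445312), (68.3040542602539, 186.66043090820312), 66.09178161621094)
```

Request:
{"api": "arm_command", "payload": {"rows": [[0.05, 0.011, 0, 0], [0.1, 0.021, 0, 0], [0.15, 0.032, 0, 0], [0.16, 0.034, 0, 0], [0.16, 0.034, 0, 0]]}}

```text
time: 12.55
ee_pos: [0.4365, 0.0403, 0.0299]
eef_rot: [-1.652, 2.672, 0.0]
force: [-1.0, -0.8, 0.1]
width: 0.085
gripper_force: 0.6
```

Request:
{"api": "arm_command", "payload": {"rows": [[0.16, 0.034, 0, 0], [0.16, 0.034, 0, 0], [0.16, 0.034, 0, 0], [0.16, 0.034, 0, 0], [0.16, 0.034, 0, 0]]}}

```text
time: 13.05
ee_pos: [0.4604, 0.0455, 0.0299]
eef_rot: [-1.652, 2.672, 0.0]
force: [-0.5, 1.1, 0.6]
width: 0.0854
gripper_force: 0.8
```

Request:
{"api": "arm_command", "payload": {"rows": [[0.16, 0.034, 0, 0], [0.16, 0.034, 0, 0], [0.12, 0.026, 0, 0], [0.08, 0.017, 0, 0], [0.04, 0.009, 0, 0]]}}

```text
time: 13.55
ee_pos: [0.4772, 0.0491, 0.0299]
eef_rot: [-1.652, 2.672, 0.0]
force: [-0.5, 1.6, 0.5]
width: 0.0856
gripper_force: 0.8
```

```bash
python3 lip.py; python3 - <<'E'
from rig import cams
from h import *
V={n:cams.camera(n) for n in("top","side","wrist")}
a=cv2.resize(V["wrist"]["frame"][60:330,:260],(289,300),interpolation=cv2.INTER_CUBIC)
t=cv2.resize(V["top"]["frame"][110:210,210:310],(300,300),interpolation=cv2.INTER_CUBIC)
b=cv2.resize(V["side"]["frame"][150:270,200:320],(589,589),interpolation=cv2.INTER_CUBIC)
o=np.zeros((600,800,3),np.uint8);o[:300,:289]=a;o[300:600,:300]=t;o[:500,300:]=b[:500,:500]
cv2.imwrite("pics/p6.png",o[:,:,::-1])
E
```

```text
13.6 [0.4773 0.049  0.0299] [-1.1  1.9 -0.1]
top diya px 253.06493506493507 172.44155844155844 77 [ 0.5624 -0.0052  0.0423]
wrist rim (array([ 0.57063632, -0.00277754]), np.float64(0.030530599866041657)) 1864
lip 1208 ((519.69384765625, 13.765933990478516), (173.05667114257812, 115.02991485595703), 5.874948501586914)
```

View pics/p6.png

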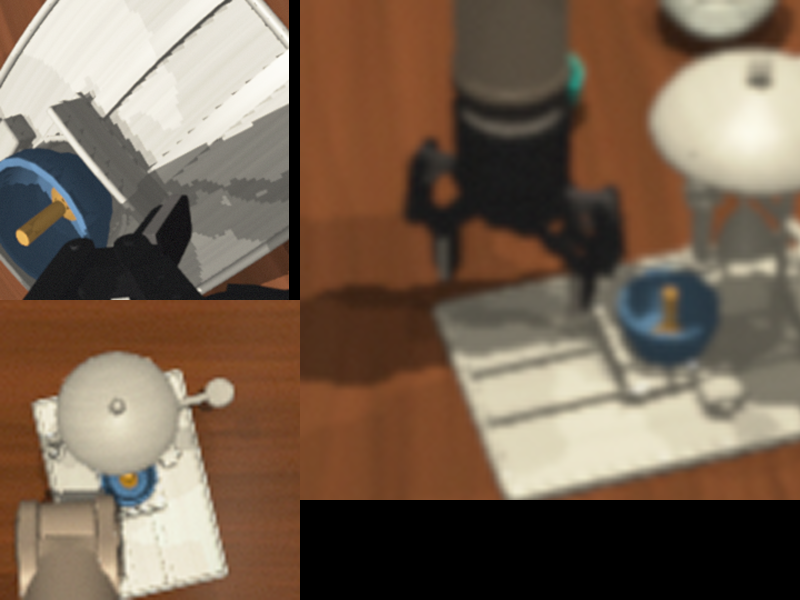

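The diya is still seated as the slide goes in: it's at (668,312) in the side crop, and the hood's edge is still ahead of the wrist.

Request:
{"api": "arm_command", "payload": {"rows": [[0.05, 0.011, 0, 0], [0.1, 0.021, 0, 0], [0.15, 0.032, 0, 0], [0.16, 0.034, 0, 0], [0.16, 0.034, 0, 0]]}}

```text
time: 14.3
ee_pos: [0.496, 0.0527, 0.0299]
eef_rot: [-1.652, 2.672, -0.0]
force: [-1.3, 0.6, 0.5]
width: 0.0851
gripper_force: 0.7
```

Request:
{"api": "arm_command", "payload": {"rows": [[0.16, 0.034, 0, 0], [0.16, 0.034, 0, 0], [0.12, 0.026, 0, 0], [0.08, 0.017, 0, 0], [0.04, 0.009, 0, 0]]}}

```text
time: 14.8
ee_pos: [0.5127, 0.0564, 0.0299]
eef_rot: [-1.652, 2.672, -0.0]
force: [-0.8, 0.5, 0.3]
width: 0.0856
gripper_force: 0.5
```

```bash
python3 lip.py
```

```text
14.85 [0.5128 0.0564 0.0299] [-0.2 -0.7  0.3]
wrist rim (array([0.60647003, 0.00511036]), np.float64(0.03052133620315992)) 1802
lip 1199 ((539.1849365234375, 30.16940689086914), (46.929073333740234, 165.58700561523438), 46.98463821411133)
```

Request:
{"api": "arm_command", "payload": {"rows": [[0.07, 0.015, 0, 0], [0.07, 0.015, 0, 0], [0.07, 0.015, 0, 0], [0.05, 0.011, 0, 0]]}}

```text
time: 15.3
ee_pos: [0.5199, 0.0579, 0.0298]
eef_rot: [1.651, -2.672, -0.0]
force: [-2.6, -0.9, 2.2]
width: 0.0854
gripper_force: 1.2
```

Request:
{"api": "arm_command", "payload": {"rows": [[0.04, 0.009, 0, 0], [0.04, 0.009, 0, 0], [0.04, 0.009, 0, 0]]}}

```text
time: 15.6
ee_pos: [0.521, 0.0586, 0.0293]
eef_rot: [1.648, -2.668, -0.004]
force: [-7.8, -0.4, 4.3]
width: 0.0856
gripper_force: 3.4
```

```bash
python3 lip.py|head -3; python3 -c "
from rig import monitor;s=monitor.state();print(s['ft_torque'],s['force'])"
```

```text
15.65 [0.521  0.0587 0.0293] [-5.3  0.6  4.3]
wrist rim (array([0.61399739, 0.0068315 ]), np.float64(0.030577876908374366)) 1817
lip 1220 ((543.2467651367188, 36.48236083984375), (48.1847038269043, 153.1156768798828), 46.75448989868164)
[-0.09428769  1.11687096 -0.18086798] [-5.88556164 -0.18228686  3.47595405]
```

Request:
{"api": "arm_command", "payload": {"rows": [[0.05, 0.011, 0, 0], [0.05, 0.011, 0, 0], [0, 0, 0, 0]]}}

```text
time: 16.0
ee_pos: [0.5216, 0.0594, 0.0288]
eef_rot: [1.646, -2.665, -0.009]
force: [-11.0, 0.7, 6.1]
width: 0.0856
gripper_force: 4.8
```

```bash
python3 lip.py|head -3; python3 -c "
from rig import monitor;s=monitor.state();print(s['ft_torque'],s['force'])"
```

```text
16.05 [0.5216 0.0594 0.0288] [-10.6   0.8   5.8]
wrist rim (array([0.61417553, 0.00682805]), np.float64(0.03053940428402884)) 1815
lip 1240 ((544.1277465820312, 36.83881759643555), (48.533565521240234, 152.56259155273438), 46.29047775268555)
[-0.14482994  1.75966288 -0.30223497] [-10.01974317   0.45382789   5.76639816]
```

Request:
{"api": "arm_command", "payload": {"rows": [[0.05, 0.011, 0.02, 0], [0.05, 0.011, 0.02, 0], [0, 0, 0, 0]]}}

```text
time: 16.4
ee_pos: [0.5222, 0.0596, 0.0291]
eef_rot: [1.642, -2.662, -0.012]
force: [-12.9, -0.7, 5.7]
width: 0.0856
gripper_force: 5.8
```

```bash
python3 lip.py|head -3; python3 -c "
from rig import monitor;s=monitor.state();print(s['ft_torque'],s['force'])"
```

```text
16.45 [0.5222 0.0596 0.0291] [-13.5  -0.1   5. ]
wrist rim (array([0.61475845, 0.00697443]), np.float64(0.030558653596632446)) 1814
lip 1249 ((544.5247192382812, 36.79885482788086), (47.996578216552734, 152.5176544189453), 46.171382904052734)
[-0.19431146  2.18307215 -0.3575044 ] [-12.73617463   0.31527961   5.87251368]
```

```bash
python3 - <<'E'
import cv2,numpy as np
for r in((-1.652,2.672,0.),(1.651,-2.672,0.),(1.646,-2.665,-.009),(1.642,-2.662,-.012)): print(cv2.Rodrigues(np.array(r))[0][:,2].round(4))
from rig import monitor,cams
from h import *
s=monitor.state();print(s["joint_efforts"].round(2))
# hood in side view (depth) and gripper: closest distance at hood height
d=cams.camera("side");P=cloud(d);v=d["frame"].max(-1)
hsv=cv2.cvtColor(d["frame"],cv2.COLOR_RGB2HSV)
hood=P[(P[...,2]>.185)&(P[...,2]<.25)&(np.linalg.norm(P[...,:2]-[.6245,.008],axis=-1)<.075)&(hsv[...,1]<70)]
print("hood",circ(hood[(hood[:,2]<.2)]),hood.min(0),hood.max(0))
g=P[(P[...,2]>.1)&(P[...,2]<.26)&(P[...,0]<.565)&(abs(P[...,0]-.53)<.09)&(abs(P[...,1]-.05)<.09)]
for z in np.arange(.1,.26,.02):
  k=g[abs(g[:,2]-z)<.01]
  if len(k): dd=np.linalg.norm(k[:,:2]-[.6245,.008],axis=1);print(z.round(2),len(k),"min dist to hood axis",dd.min().round(4),"r to tool axis",np.linalg.norm(k[:,:2]-s["ee_pos"][:2],axis=1).min().round(3),np.linalg.norm(k[:,:2]-s["ee_pos"][:2],axis=1).max().round(3))
E
```

```text
[ 1.e-04  1.e-04 -1.e+00]
[-6.e-04 -4.e-04 -1.e+00]
[-0.0109  0.     -0.9999]
[-1.580e-02 -8.000e-04 -9.999e-01]
[  0.26 -39.94   1.93 -23.18   0.33  -3.96   0.4 ]
hood (array([0.62226723, 0.00847844]), np.float64(0.06183288024157219)) [ 0.56000926 -0.05738637  0.18517112] [0.68501279 0.06033055 0.2477534 ]
0.1 57 min dist to hood axis 0.0806 r to tool axis 0.006 0.071
0.12 163 min dist to hood axis 0.0638 r to tool axis 0.009 0.069
0.14 66 min dist to hood axis 0.0743 r to tool axis 0.031 0.063
0.16 117 min dist to hood axis 0.0753 r to tool axis 0.032 0.045
0.18 161 min dist to hood axis 0.0643 r to tool axis 0.027 0.063
0.2 125 min dist to hood axis 0.0597 r to tool axis 0.027 0.088
0.22 130 min dist to hood axis 0.0758 r to tool axis 0.028 0.042
0.24 125 min dist to hood axis 0.0762 r to tool axis 0.028 0.041
```

Tool tilt, moment and pad force all point to a load at the fingertip (the catch), and about 8 mm of clearance to the hood is left. I'll keep pushing.

Request:
{"api": "arm_command", "payload": {"rows": [[0.05, 0.011, 0.01, 0], [0.05, 0.011, 0.01, 0], [0, 0, 0, 0]]}}

```text
time: 16.85
ee_pos: [0.5298, 0.0611, 0.0302]
eef_rot: [1.649, -2.668, -0.005]
force: [-5.3, 0.9, -3.0]
width: 0.0854
gripper_force: 2.2
```

```bash
python3 lip.py|head -3
```

```text
16.9 [0.5299 0.0611 0.0303] [-6.1  0.8 -3.5]
wrist rim (array([0.62263173, 0.00871527]), np.float64(0.030306959875413104)) 1520
lip 1185 ((548.5501708984375, 35.21598815917969), (38.730712890625, 153.24769592285156), 46.578121185302734)
```

Request:
{"api": "arm_command", "payload": {"rows": [[0, 0, 0, 0], [0, 0, 0, 0], [-0.1, -0.021, 0, 0], [-0.2, -0.042, 0, 0], [-0.3, -0.064, 0, 0]]}}

```text
time: 17.45
ee_pos: [0.5171, 0.0565, 0.0329]
eef_rot: [-1.649, 2.668, -0.005]
force: [-0.3, -0.4, -0.4]
width: 0.0855
gripper_force: 0.0
```

Request:
{"api": "arm_command", "payload": {"rows": [[-0.3, -0.06, 0, 0], [-0.3, -0.06, 0, 0], [0, 0, 0, 0]]}}

```text
time: 17.75
ee_pos: [0.4951, 0.0528, 0.0318]
eef_rot: [1.65, -2.672, -0.001]
force: [-0.3, -0.1, 0.2]
width: 0.0856
gripper_force: 0.0
```

```bash
python3 lip.py; python3 - <<'E'
from rig import cams
from h import *
d=cams.camera("wrist");P=fcloud(d);hsv=cv2.cvtColor(d["frame"],cv2.COLOR_RGB2HSV)
m=cv2.inRange(hsv,(98,90,30),(125,255,255))>0
q=P[m&(P[...,2]>.03)&(P[...,2]<.08)&(abs(P[...,1])<.08)];print("rim z",np.percentile(q[:,2],[50,95,99]))
r=q[q[:,2]>.0555];A=np.c_[r[:,:2],np.ones(len(r))];print("slope",np.linalg.lstsq(A,r[:,2],rcond=None)[0][:2])
for n in("top","side"):
  d=cams.camera(n);P=cloud(d);hsv=cv2.cvtColor(d["frame"],cv2.COLOR_RGB2HSV)
  m=(hsv[...,1]<60)&(np.linalg.norm(P[...,:2]-[.648,-.098],axis=-1)<.03)&(P[...,2]>.1)
  ys,xs=np.nonzero(m);print(n,"thumb",P[m].mean(0).round(4),P[m].min(0).round(3),P[m].max(0).round(3),m.sum())
E
```

```text
17.8 [0.4962 0.0531 0.0319] [0.2 0.9 0.4]
wrist rim (array([0.62293651, 0.00832782]), np.float64(0.030564528205121677)) 949
lip 786 ((527.6865844726562, 18.903491973876953), (153.83291625976562, 108.657958984375), 4.765281677246094)
rim z [0.04652627 0.05765446 0.05842244]
slope [-0.01722431  0.00999023]
top thumb [ 0.6468 -0.0947  0.1849] [ 0.636 -0.11   0.169] [ 0.661 -0.071  0.193] 74
side thumb [ 0.6438 -0.0997  0.1853] [ 0.632 -0.114  0.174] [ 0.659 -0.075  0.192] 53
```

The slide stays home and the diya is level in the ring. Next: rise, close the fingers, turn back and go above the thumb plate.

Request:
{"api": "arm_command", "payload": {"rows": [[-0.3, 0, 0.3, 0], [0, 0, 0.9, 0], [0, 0, 1, 0], [0, 0, 1, 0], [0, 0, 1, 0]], "gripper": 1}}

```text
time: 18.5
ee_pos: [0.487, 0.0534, 0.1594]
eef_rot: [-1.652, 2.672, 0.0]
force: [0.7, 0.4, -1.1]
width: 0.0122
gripper_force: 0.0
```

Request:
{"api": "arm_command", "payload": {"rows": [[0, 0, 1, 0], [0, 0, 1, 0], [0, 0, 1, 0], [0, 0, 1, 0], [0, 0, 1, 0]]}}

```text
time: 19.0
ee_pos: [0.4868, 0.0533, 0.3094]
eef_rot: [-1.652, 2.672, 0.0]
force: [-0.5, -0.4, 0.6]
width: -0.0001
gripper_force: 0.0
```

Request:
{"api": "arm_command", "payload": {"rows": [[0, 0, 1, -0.8], [0, -0.5, 0.4, -0.8], [0.3, -0.8, 0, -0.8], [0.6, -0.8, 0, -0.8], [0.8, -0.8, 0, -0.8]]}}

```text
time: 19.5
ee_pos: [0.5382, -0.0362, 0.3493]
eef_rot: [1.051, -2.959, 0.0]
force: [0.6, -0.0, -0.7]
width: 0.0
gripper_force: 0.0
```

Request:
{"api": "arm_command", "payload": {"rows": [[0.8, -0.8, 0, -0.8], [0.8, -0.8, 0, -0.8], [0.8, -0.6, 0, -0.8], [0.8, 0, 0, -0.8], [0.3, 0, 0, -0.8]]}}

```text
time: 20.0
ee_pos: [0.6445, -0.1026, 0.3467]
eef_rot: [0.409, -3.111, 0.001]
force: [0.0, -0.3, -0.6]
width: -0.0001
gripper_force: 0.0
```

Request:
{"api": "arm_command", "payload": {"rows": [[0, 0, 0, -0.6], [0, 0, 0, 0], [0, 0, 0, 0]]}}

```text
time: 20.3
ee_pos: [0.6431, -0.101, 0.3487]
eef_rot: [0.322, -3.123, 0.001]
force: [0.0, 0.2, 0.0]
width: 0.0003
gripper_force: 0.0
```

```bash
python3 - <<'E'
from rig import cams,monitor
from h import *
s=monitor.state();print(s["time"],s["ee_pos"],s["joints"].round(2),s["width"],cv2.Rodrigues(np.array(s["eef_rot"]))[0][:,1])
for n in("side","wrist"):
  d=cams.camera(n);P=fcloud(d) if n=="wrist" else cloud(d);hsv=cv2.cvtColor(d["frame"],cv2.COLOR_RGB2HSV)
  m=(hsv[...,1]<60)&(np.linalg.norm(P[...,:2]-[.646,-.097],axis=-1)<.022)&(P[...,2]>.165)&(P[...,2]<.2)
  if m.sum()>5:
    q=P[m];print(n,"thumb",q.mean(0).round(4),q.min(0).round(3),q.max(0).round(3),m.sum(),circ(q))
E
```

```text
20.3 [ 0.64310865 -0.1009989   0.34872256] [-0.07  0.53  0.39  0.98 -0.19  1.67  2.02] 0.00028725618841663185 [-2.04138123e-01  9.78942052e-01 -2.93705294e-04]
side thumb [ 0.6439 -0.1012  0.1864] [ 0.632 -0.113  0.174] [ 0.658 -0.078  0.192] 49 (array([ 0.64423899, -0.09824131]), np.float64(0.011442647395834166))
wrist thumb [ 0.644  -0.0963  0.1844] [ 0.631 -0.112  0.174] [ 0.66  -0.075  0.19 ] 705 (array([ 0.64399476, -0.09527372]), np.float64(0.011159260456935506))
```

Request:
{"api": "arm_command", "payload": {"rows": [[0.1, 0, -0.8, 0], [0, 0, -1, 0], [0, 0, -1, 0], [0, 0, -1, 0], [0, 0, -0.6, 0]]}}

```text
time: 20.9
ee_pos: [0.645, -0.0993, 0.2151]
eef_rot: [0.324, -3.121, -0.002]
force: [-0.2, -0.2, -0.3]
width: -0.0004
gripper_force: 0.0
```

Request:
{"api": "arm_command", "payload": {"rows": [[0, -0.05, -0.167, 0], [0.01, -0.07, -0.167, 0], [0.01, -0.07, -0.167, 0], [0.01, -0.07, -0.167, 0], [0.01, -0.07, -0.167, 0]]}}

```text
time: 21.4
ee_pos: [0.6487, -0.1104, 0.1936]
eef_rot: [-0.323, 3.122, -0.002]
force: [0.4, -0.2, 1.1]
width: 0.0001
gripper_force: 0.4
```

```bash
cat > th.py <<'E'
from rig import cams,monitor
from h import *
s=monitor.state();print(s["time"],s["ee_pos"].round(4),s["force"].round(1))
for n in("side","wrist","top"):
  d=cams.camera(n);P=fcloud(d) if n=="wrist" else cloud(d);hsv=cv2.cvtColor(d["frame"],cv2.COLOR_RGB2HSV)
  m=(hsv[...,1]<60)&(hsv[...,2]>70)&(np.linalg.norm(P[...,:2]-[.648,-.11],axis=-1)<.03)&(P[...,2]>.09)&(P[...,2]<.2)
  if m.sum()>5:
    q=P[m];print(n,"thumb",q.mean(0).round(4),q.min(0).round(3),q.max(0).round(3),m.sum())
E
python3 th.py
```

```text
21.4 [ 0.6487 -0.1104  0.1936] [ 0.4 -0.2  1.1]
side thumb [ 0.6413 -0.1126  0.1766] [ 0.634 -0.125  0.163] [ 0.654 -0.085  0.199] 49
wrist thumb [ 0.6382 -0.1032  0.1737] [ 0.632 -0.119  0.158] [ 0.651 -0.081  0.2  ] 1419
```

Request:
{"api": "arm_command", "payload": {"rows": [[0.01, -0.07, -0.167, 0], [0.01, -0.06, -0.167, 0], [0.01, -0.06, -0.167, 0], [0.01, -0.05, -0.167, 0], [0.01, -0.05, -0.167, 0]]}}

```text
time: 22.05
ee_pos: [0.6493, -0.1185, 0.1671]
eef_rot: [0.324, -3.125, 0.0]
force: [0.3, -0.2, 1.2]
width: -0.0003
gripper_force: 0.4
```

Request:
{"api": "arm_command", "payload": {"rows": [[0.01, -0.04, -0.167, 0], [0.01, -0.04, -0.167, 0], [0.01, -0.03, -0.167, 0], [0, -0.03, -0.167, 0], [0, -0.02, -0.167, 0]]}}

```text
time: 22.55
ee_pos: [0.6503, -0.1231, 0.1421]
eef_rot: [-0.324, 3.125, -0.0]
force: [0.0, -0.2, 0.6]
width: 0.0001
gripper_force: 0.4
```

Request:
{"api": "arm_command", "payload": {"rows": [[0, -0.02, -0.13, 0], [0, 0, -0.1, 0], [0, 0, -0.06, 0], [0, 0, 0, 0]]}}

```text
time: 22.95
ee_pos: [0.6501, -0.1236, 0.1342]
eef_rot: [0.324, -3.125, -0.0]
force: [-0.1, -0.4, 2.5]
width: 0.0001
gripper_force: 1.2
```

```bash
python3 th.py
```

```text
22.95 [ 0.6501 -0.1236  0.1342] [-0.1 -0.4  2.5]
side thumb [ 0.6471 -0.1236  0.1232] [ 0.637 -0.137  0.11 ] [ 0.664 -0.08   0.178] 69
wrist thumb [ 0.6405 -0.1138  0.1242] [ 0.636 -0.135  0.108] [ 0.65  -0.08   0.161] 2077
```

Request:
{"api": "arm_command", "payload": {"rows": [[0, 0, -0.1, 0], [0, 0, -0.1, 0], [0, 0, 0, 0], [0, 0, 0, 0]]}}

```text
time: 23.5
ee_pos: [0.6502, -0.1236, 0.1338]
eef_rot: [-0.324, 3.122, 0.001]
force: [-9.3, 2.0, 22.5]
width: 0.0001
gripper_force: 11.5
```

Request:
{"api": "arm_command", "payload": {"rows": [[0, 0, 0.2, 0], [0, 0, 0.4, 0], [0, -0.2, 0.8, 0], [0, -0.3, 0.9, 0], [0, -0.3, 0.9, 0]]}}

```text
time: 24.0
ee_pos: [0.6502, -0.1472, 0.2241]
eef_rot: [0.325, -3.124, -0.001]
force: [0.2, -1.0, 0.7]
width: 0.0001
gripper_force: 0.0
```

Request:
{"api": "arm_command", "payload": {"rows": [[0, -0.3, 0.9, 0], [-0.3, -0.3, 0.9, 0], [-0.5, -0.3, 0.9, 0], [-0.5, 0, 0, 0], [0, 0, 0, 0]]}}

```text
time: 24.5
ee_pos: [0.6103, -0.1758, 0.3064]
eef_rot: [-0.32, 3.124, -0.001]
force: [1.1, 0.7, 0.1]
width: -0.0003
gripper_force: 0.0
```

```bash
python3 th.py; python3 - <<'E'
from rig import cams
from h import *
for n in("side","wrist"):
  d=cams.camera(n);P=fcloud(d) if n=="wrist" else cloud(d);hsv=cv2.cvtColor(d["frame"],cv2.COLOR_RGB2HSV)
  m=(hsv[...,1]<60)&(np.linalg.norm(P[...,:2]-[.651,-.121],axis=-1)<.013)&(P[...,2]>.09)&(P[...,2]<.2)
  if m.sum()>3: print(n,"thumb top z",np.median(P[m][:,2]),np.percentile(P[m][:,2],[5,95]),m.sum())
  b=cv2.inRange(hsv,(98,60,15),(125,255,255))>0
  q=P[b&(np.linalg.norm(P[...,:2]-[.6235,.0085],axis=-1)<.06)&(P[...,2]>.02)&(P[...,2]<.07)]
  if len(q)>5: print(n,"diya",len(q),q.mean(0).round(4),q.min(0).round(3),q.max(0).round(3))
E
```

```text
24.5 [ 0.6103 -0.1758  0.3064] [1.1 0.7 0.1]
side thumb [ 0.6491 -0.117   0.1157] [ 0.637 -0.137  0.107] [ 0.665 -0.081  0.122] 91
wrist thumb [ 0.648  -0.1147  0.1151] [ 0.636 -0.135  0.11 ] [ 0.664 -0.081  0.118] 649
top thumb [ 0.6513 -0.1142  0.1166] [ 0.641 -0.133  0.108] [ 0.664 -0.083  0.124] 75
side thumb top z 0.1162922131194313 [0.11268973 0.1189308 ] 49
side diya 105 [ 0.6181 -0.0112  0.0457] [ 0.594 -0.027  0.023] [0.646 0.026 0.064]
wrist thumb top z 0.11571348767587214 [0.11460221 0.11677096] 382
wrist diya 580 [ 0.6184 -0.0008  0.0464] [ 0.592 -0.025  0.022] [0.656 0.036 0.06 ]
```

```bash
python3 -c "
from rig import ticket;print(ticket.sign_off())"
```

```text
the job is handed in; nothing more can be done
None
```

I've handed the job in (no verdict came back): my last measurements show the round diya level in the ring, the slide home behind its catch and the snuffer down on its stop; I didn't re-measure the bowl, spice box, conch and spout diya, but saw no sign of contact with them.

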